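Show the bench camera the hidden red dot with an inspection mirror

TASK

The glue in the concrete piece is still curing, so use the inspection mirror to show the bench camera the red dot on the side it cannot see: pick the mirror up by its black handle, hold the middle of the glass where the camera is focused, and angle it until the camera sees the dot reflected near the middle of the glass. Keep it still at that angle for two seconds or so and finish while still holding it there, in the air, resting on nothing. Do not touch the piece, the wheel or the camera, and leave the jar, the brass collar and the brush where they are.

Things in the scene. Friction and masses are not known exactly. Their poses are not given: they have to be found in the camera images.
- handle (a point): Centre of the loose inspection mirror's handle, half-way up: a black bar 120 mm long (x), 22 mm wide (y), 26 mm high (z), lying on the bench, orange cap behind (-x). A thin bent steel stem joins its front (+x) to the glass; all stiff, no part moves. 0.1 to 0.2 kg in all, balance point about 25 mm ahead (+x). Pinch it from above across its 22 mm.
- glass (a point): Middle of the mirror's face: round pale-blue glass 79 mm across in a black shell 83 mm across. In handle's frame it lies 136 mm ahead (x), 17 mm left (y), 29 mm up (z). Its z axis stands square out of the glass: in the handle's frame the direction (0.707, 0.707, 0), level and 45 degrees left of straight ahead.
- dot (a point): Middle of the red round sticker, 18 mm across, on the side of the lower concrete drum, 130 mm above the bench. Its z axis points straight out of the drum, level. The dot faces away from the camera, which cannot see it directly.
- lens (a point): Middle of the front of the bench camera's lens (black, 42 mm across), about 303 mm above the bench. Its z axis is the line of sight, looking 30 degrees downward. The camera is a grey box on a steel column 0.41 m tall with a dark plate for a foot, all fixed.
- focus (a point): The point in the air at which the camera looks and is focused: on the lens's line of sight, 345 mm from the lens, and also straight out from the red dot, 140 mm from it, 130 mm above the bench. The middle of the glass belongs here, within 30 mm. Only the position matters.
- aim (a point): Point in the air that the glass must face squarely: 200 mm from focus, on the line halving the angle at focus between the ways to the dot and to the lens. A line square out of the middle of the glass must pass within 22 mm of it for the camera to see the dot in the glass; turning the glass about that line changes nothing. Only the position matters.
- piece_mid (a point): Centre of the concrete piece: two grey concrete drums 96 mm across with a narrower brass collar between them and a thin dark disc on top, 203 mm tall in all, standing on the wheel from 65 to 268 mm above the bench. This point is 166 mm above the bench, on the piece's axis. Not to be touched.
- wheel: The banding wheel, a teal turntable 230 mm across and 65 mm high, with the concrete piece standing on it; origin on the bench, on the wheel's axis. Its foot is fixed, its head turns freely and must stay where it is. Not to be touched.
- camera: The camera with its stand; origin on the bench directly under the lens front. Its dark foot plate, 150 by 130 mm and 12 mm thick, and its column stand behind and to one side of that point, away from the piece. Fixed. Not to be touched.
- mirror: The whole inspection mirror; origin on the underside of the handle, below its centre, axes as handle.
- jar_mid (a point): Centre of a black jar with a yellow lid, 68 mm across and 72 mm tall. Bystander.
- collar_mid (a point): Centre of a spare brass collar lying flat, 70 mm across and 20 mm high. Bystander.
- brush_mid (a point): Middle of a small flat brush with a wooden handle, about 200 mm long, lying on the bench. Bystander.
There are look-alikes about, which are no part of the job. There is more than one size of the mirror; the job needs the smaller.

How it is judged (in metres and radians):
On the way, in this order (a step that is already met when the one before it is completed fails the run):
1. the mirror is lifted clear of the bench in the fingers (height (world z) of glass above 0.075 m and contact force between the fingers and mirror above 1 N and contact force between mirror and table below 0.2 N), for 0.2 s.
2. the glass is at the camera's focus, angled so that the camera sees the red dot in it, and kept still for 1.5 s (distance between glass and focus below 0.03 m and x of aim in the frame of glass between -0.022 and 0.022 m and y of aim in the frame of glass between -0.022 and 0.022 m and z of aim in the frame of glass above 0.1 m and linear speed of mirror below 0.03 m/s and angular speed of mirror below 0.15 rad/s and contact force between the fingers and mirror above 1 N and contact force between mirror and table below 0.2 N and contact force between mirror and wheel below 0.2 N and contact force between mirror and camera below 0.2 N), for 1.5 s.
At the end, for the whole second after the job is handed in: The mirror is held still in the air by the fingers alone: the middle of its glass within 30 mm of the camera's focus, and the line square out of the glass passing within 22 mm each way of the aim point, so that the camera sees the dot in the glass (all of step 2); the arm keeps its last pose, push and grip.
It fails at once if the piece or the wheel is touched (contact force between anything else and wheel above 1 N).
It fails at once if the wheel is turned (distance of dot from where it was at the start of the episode above 0.004 m).
It fails at once if the camera is touched (contact force between anything else and camera above 1 N).
It fails at once if the jar, the collar or the brush is moved (distance of any of jar_mid, collar_mid, brush_mid from where it was at the start of the episode above 0.02 m).
It also fails if it takes over 45 s, if anything falls off the work surface, if the arm or the gripper's body presses on something with over 40 N, if the wrist force passes 120 N, or if a joint passes its speed limit or range.

ROBOT

A 6-joint arm with a two-finger parallel gripper is mounted at the origin on the work surface. World frame = base frame: x ahead of the robot, y to its left, z up, the work surface at z = 0. Lengths are in mm, angles in rad, forces in N, time in s.
With the tool pointing down it reaches from about 275 to 750 mm from the base axis. Payload 10.2 kg.
Tool frame: the origin (TCP) lies where the fingers leave the gripper's body, on its centre line; the fingertips stand 73 mm ahead of it and the grasp point (between the pads) lies 54 mm ahead of it; z points along the fingers, y is the line along which they close (so a half turn about z gives the same grasp; the last joint's range is limited). The gripper opens to 85 mm and grips with 20 to 120 N. Pads are 22 mm wide; open, the fingers measure 114 mm over their backs; the gripper's body (76 mm by 85 mm) begins 54 mm behind the grasp point. The pads swing forward as they close: fully open they stand 13 mm farther back than shut.
Start: joints at [1.033, 0.313, 1.498, -0, 1.331, -0.223], TCP at [162.567, 499.203, 303.894] pointing down, gripper open.
Joint ranges: [-2.94, 2.94], [-0.97, 2.17], [0.19, 2.56], [-1.23, 4.37], [0.02, 3.11], [-2.88, 2.88]. Speed limits (rad/s): [2.39, 2.39, 3.01, 3.14, 3.14, 3.14].

INTERFACE

Orientations are given as a unit quaternion [w, x, y, z].
In Python, from rig import ctrl gives the robot as it stands.
- The arm moves only by the shell command python3 -m creep 'ROWS' [OPENING] [FORCE]. ROWS is JSON, a list that holds one entry, the list of rows, each a list of 6 numbers: the shift along the world's x, y, z in units of 25 mm (1.0 is 25 mm), then the turn, a rotation vector about the world's x, y, z in units of 5 degrees (1.0 is 5 degrees). In form: [[[x, y, z, ax, ay, az], ...]]. A call has 1 to 20 rows; each row is the pose to reach, as a shift and turn from the pose commanded when the call began; what a row does not reach only later rows make up. A row lasts 1/12 s, in which the tool goes at most 41.7 mm and 7.16 degrees, less where a joint would pass 70% of its speed; a pose out of reach is approached as far as the arm can. A call with a gripper value outside its range is refused whole. OPENING is the finger opening in mm, from 0 to 85.4, set as the call begins (- or left out, the last holds). The fingers move at their own pace and stop on an object; FORCE is the grip in N (left out, the last holds). Time passes only in rows, so rows that repeat a pose let the fingers close. It gives the time, the measured TCP pose, the force, the opening and the grip force at its end, in the units of the state.
- ctrl.sense(): the state, without advancing time (a new reading comes with each control period).
- ctrl.capture(name): name is "scene" or "top" or "wrist"; returns a dict with "image" (400x640x3 uint8, red, green, blue), "fx", "fy", "cx", "cy" (pixels), "R" (3x3) and "t" (3): a world point X has camera coordinates R X + t. Camera axes: x right, y down, z forward; pixel columns grow to the right and rows downward; lengths in mm; the calibration is good to about 2 mm. A picture is of the moment at which its call begins. There is no depth.
- ctrl.finish_job(): hands the job in; it is judged then, once.
The state is a dict: "time_s": time; "joints": joint angles; "dq": joint speeds; "tau": joint torques, N m; "eef_pos": TCP position; "ee_rot": TCP orientation; "force": force on the tool from outside, world axes, zero at the start; "wrist_torque": the same for the moment, N m; "grip_width": opening from 0.0 (shut) to 1.0 (fully open); "grip_force": force on a finger pad.
Only numpy, scipy, OpenCV 4.12 (cv2) and the standard library are available. Lean on these libraries where they do the work, as an engineer would, in place of code of your own. Each camera call takes 0.05 s, during which the arm holds its last target. There are 200 camera calls.

## Working session

There is one attempt and no reset: what is moved stays moved. The work goes in short steps, Python scripts to look and compute and a shell command to move; the robot and the scene stay as the last step left them, time stands still between calls to the robot, and variables do not carry over. Pictures are saved under pics/ and viewed, at most 10 in all, crops included, and the job is handed in when it is done.

```bash
mkdir -p pics
cat > h.py <<'E'
import numpy as np, cv2, pickle
from rig import ctrl
def cap(n,f):
    c=ctrl.capture(n); cv2.imwrite(f'pics/{f}.png',c['image'][:,:,::-1]); pickle.dump(c,open(f'pics/{f}.pkl','wb')); return c
def ld(f): return pickle.load(open(f'pics/{f}.pkl','rb'))
def ray(c,u,v):
    R=np.array(c['R']);t=np.array(c['t']);d=R.T@np.array([(u-c['cx'])/c['fx'],(v-c['cy'])/c['fy'],1]);return -R.T@t,d
def atz(c,u,v,z):
    o,d=ray(c,u,v);return o+d*(z-o[2])/d[2]
def proj(c,X):
    p=np.array(c['R'])@np.array(X,float)+np.array(c['t']);return c['fx']*p[0]/p[2]+c['cx'],c['fy']*p[1]/p[2]+c['cy']
def tri(*a):
    A=0;b=0
    for c,u,v in a:
        o,d=ray(c,u,v);d=d/np.linalg.norm(d);P=np.eye(3)-np.outer(d,d);A=A+P;b=b+P@o
    return np.linalg.solve(A,b)
E
python3 - <<'E'
from h import *
for n in("scene","top"):
    c=cap(n,n);print(n,c['fx'],np.round(-np.array(c['R']).T@c['t']),np.round(c['R'],2).tolist())
print(ctrl.sense())
E
```

```text
scene 424.6797949086381 [1307.  169.  904.] [[-0.27, 0.96, -0.0], [0.62, 0.17, -0.76], [-0.74, -0.21, -0.65]]
top 381.258685118461 [ 401.  -33. 1371.] [[-0.01, -1.0, 0.01], [-1.0, 0.01, -0.07], [0.07, -0.01, -1.0]]
{'time_s': 0.1, 'joints': array([ 1.03259421e+00,  3.13402621e-01,  1.49836021e+00, -2.05757963e-05,
        1.33100872e+00, -2.23367804e-01]), 'dq': array([-1.20232420e-03, -5.72876183e-04, -3.79050060e-03,  1.25592572e-03,
       -1.04287788e-04,  3.24127708e-05]), 'tau': array([ 2.82132984e-03, -4.12898040e+01, -2.60141873e+01, -1.90088249e-04,
        3.01519911e-03,  4.49265610e-05]), 'eef_pos': array([162.49179605, 499.06435963, 303.3882056 ]), 'ee_rot': array([-2.09791782e-04,  1.56765378e-01,  9.87635696e-01, -5.50941866e-04]), 'force': array([0.55476337, 0.15729046, 0.0617058 ]), 'wrist_torque': array([0.02056298, 0.03927238, 0.01336046]), 'grip_force': 0.0, 'grip_width': 0.9967129773622064}
```

View pics/scene.png

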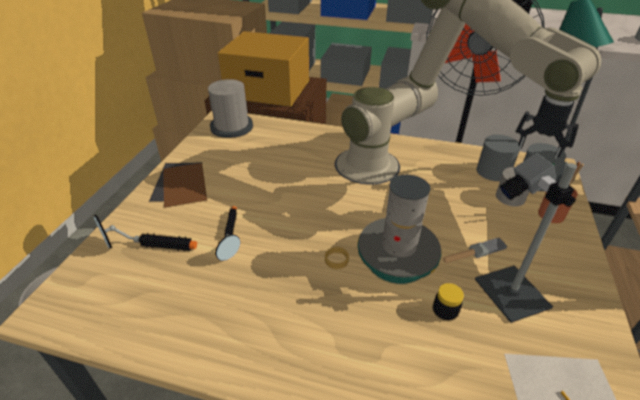

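View pics/top.png

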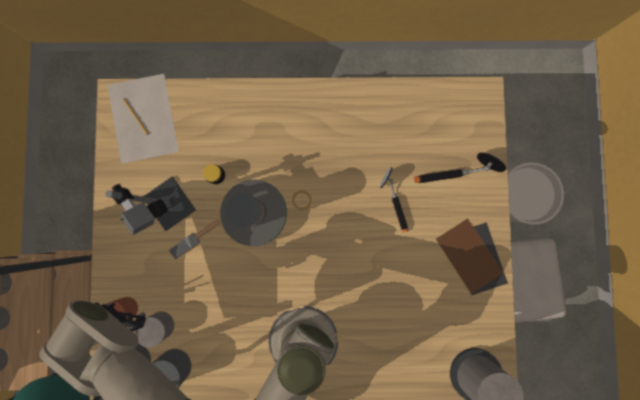

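Candidates for the mirror are the one at scene (228,235) / top (397,205) and the one at scene (150,240) / top (465,172). The first has the shorter handle, so it looks like the smaller mirror. I'll confirm that in one enlarged composite crop.

Run:
```python
from h import *
s=cv2.imread('pics/scene.png');t=cv2.imread('pics/top.png')
def cr(i,x,y,w,h,k): return cv2.resize(i[y:y+h,x:x+w],None,fx=k,fy=k,interpolation=cv2.INTER_CUBIC)
a=cr(t,370,150,133,100,3);a=a[:300,:400]
b=cr(s,195,195,66,75,4);b=cr(s,180,195,100,75,4)
c=cr(t,100,170,200,150,2);c=cr(t,165,160,133,100,3)[:300,:400]
d=cr(s,340,165,133,100,3)[:300,:400]
f=lambda i:cv2.copyMakeBorder(i,0,300-i.shape[0],0,400-i.shape[1],0)
cv2.imwrite('pics/comp.png',np.vstack([np.hstack([f(a),f(b)]),np.hstack([f(c),f(d)])]))
e=cr(s,470,140,133,100,3);g=cr(t,100,165,133,100,3)
cv2.imwrite('pics/cam.png',np.hstack([f(e),f(g)]))
```

```text
(no output)
```

View pics/comp.png

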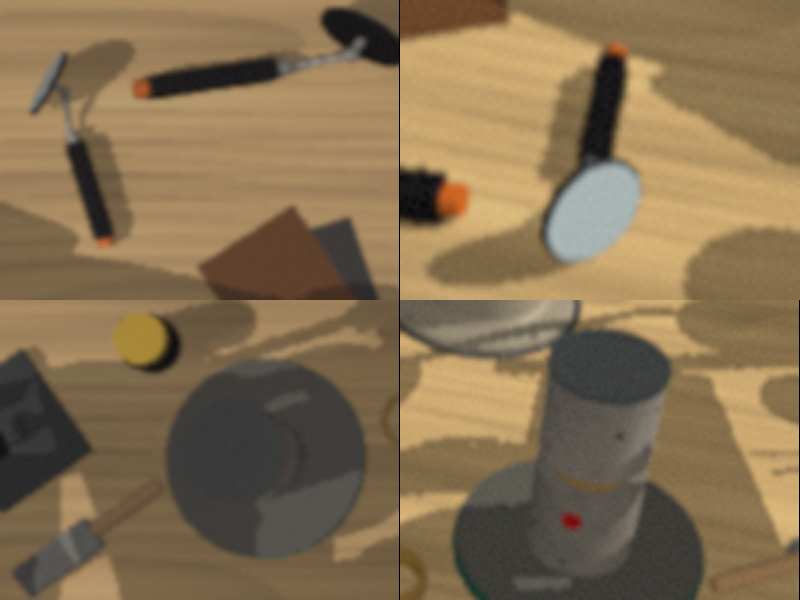

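View pics/cam.png

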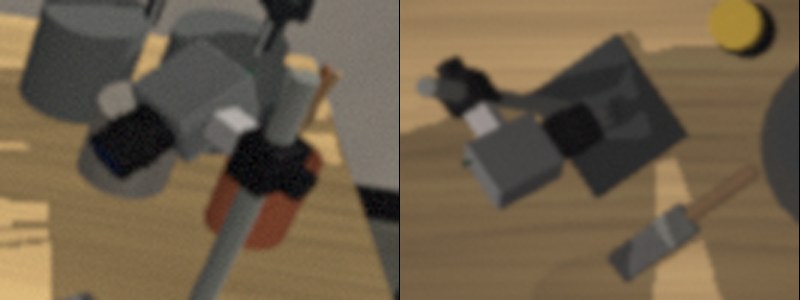

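Run:
```python
from h import *
np.set_printoptions(precision=1,suppress=True)
s=ld('scene');t=ld('top')
f=atz(t,394.3,197.7,26);b=atz(t,404.7,231,26);print('handle',f,b,np.linalg.norm(f-b),np.degrees(np.arctan2(*(f-b)[1::-1])))
print('glass top z42ish',atz(t,370+49/3,150+83/3,42),'scene',atz(s,180+593/4,195+211/4,42), tri((t,370+49/3,150+83/3),(s,180+593/4,195+211/4)))
print('scene handle',atz(s,180+595/4-100,195+160/4,26),atz(s,180+(617-400)/4,195+50/4,26))
W=atz(t,165+266/3,160+158/3,65);print('wheel',W)
print('scene wheel c', proj(s,W), 'disc top proj scene/top',proj(s,[W[0],W[1],268]),proj(t,[W[0],W[1],268]))
D=atz(s,397,238.7,130);print('dot',D,np.linalg.norm(D[:2]-W[:2]))
print('disc centre from scene',atz(s,340+209/3,165+67/3,268),'top',atz(t,165+237/3,160+156/3,268))
print('lens tri',tri((s,470+110/3,140+150/3),(t,100+187/3,165+125/3)),'top@303',atz(t,100+187/3,165+125/3,303),'scene@303',atz(s,506.7,190,303))
print('jar',atz(t,214,173,72),'collar',atz(t,302,200,20),'brush',atz(t,193,237,10))
n=(D-W)[:2];n/=np.linalg.norm(n);print('n',n,'focus',D[:2]+140*n)
# box back centre -> lens direction top
p=atz(t,100+115/3,165+160/3,340);q=atz(t,100+187/3,165+125/3,303);print('cam yaw',np.degrees(np.arctan2(*(q-p)[1::-1])))
```

```text
handle [ 498.6 -325.6   26. ] [ 380.7 -359.5   26. ] 122.72012942268663 16.06835834974402
glass top z42ish [ 568.3 -295.7   42. ] scene [494.3 -20.7  42. ] [ 551.4 -140.9  126.2]
scene handle [ 507.9 -320.4   26. ] [ 388.  -356.1   26. ]
wheel [448.  166.1  65. ]
scene wheel c (np.float64(398.0621582557275), np.float64(243.4279352516768)) disc top proj scene/top (np.float64(408.43001267170916), np.float64(185.10584707432565)) (np.float64(242.95661959509764), np.float64(210.19875283397613))
dot [498.2 161.6 130. ] 50.396430339230214
disc centre from scene [456.2 170.  268. ] top [442.8 163.1 268. ]
lens tri [457.9 383.4 306.2] top@303 [458.1 384.6 303. ] scene@303 [453.3 384.7 303. ]
jar [584.6 301.2  72. ] collar [493.3   1.8  20. ] brush [365.5 388.6  10. ]
n [ 1.  -0.1] focus [637.6 149. ]
cam yaw -56.180740171663146
```

The crop shows that the mirror at top (397,205) is the smaller one: its handle measures about 122 mm with the cap, its glass is on the left, and its yaw is about 16°. The red dot is at scene (397,239). The lens front is at about (456,384,303), so focus is about (637,147,130). I'm moving over the handle now.

```bash
python3 -m creep '[[[0,0,4,0,0,0],[0,0,4,0,0,0],[0,0,4,0,0,0],[5.5,-16.7,4,0,0,-14.6],[5.5,-16.7,4,0,0,-14.6],[5.5,-16.7,4,0,0,-14.6],[5.5,-16.7,4,0,0,-14.6],[5.5,-16.7,4,0,0,-14.6],[5.5,-16.7,4,0,0,-14.6],[5.5,-16.7,4,0,0,-14.6],[5.5,-16.7,4,0,0,-14.6],[5.5,-16.7,4,0,0,-14.6],[5.5,-16.7,4,0,0,-14.6],[5.5,-16.7,4,0,0,-14.6],[5.5,-16.7,4,0,0,-14.6],[5.5,-16.7,4,0,0,-14.6],[5.5,-16.7,4,0,0,-14.6],[5.5,-16.7,4,0,0,-14.6]]]' 85 40
```

```text
time_s: 1.6
eef_pos: [299.8, 82.5, 403.9]
ee_rot: [-0.0, 0.713, 0.701, 0.0]
force: [0.6, 0.2, -0.0]
grip_width: 0.997
grip_force: 0.0
```

```bash
python3 -m creep '[[[6.5,-16.7,-5.4,0,0,-14.6],[6.5,-16.7,-5.4,0,0,-14.6],[6.5,-16.7,-5.4,0,0,-14.6],[6.5,-16.7,-5.4,0,0,-14.6],[6.5,-16.7,-5.4,0,0,-14.6],[6.5,-16.7,-5.4,0,0,-14.6],[6.5,-16.7,-5.4,0,0,-14.6],[6.5,-16.7,-5.4,0,0,-14.6],[6.5,-16.7,-5.4,0,0,-14.6],[6.5,-16.7,-5.4,0,0,-14.6],[6.5,-16.7,-5.4,0,0,-14.6],[6.5,-16.7,-5.4,0,0,-14.6],[6.5,-16.7,-5.4,0,0,-14.6],[6.5,-16.7,-5.4,0,0,-14.6],[6.5,-16.7,-5.4,0,0,-14.6],[6.5,-16.7,-5.4,0,0,-14.6]]]'
python3 - <<'E'
from h import *
c=cap('wrist','w1');print(ctrl.sense()['joints'],ctrl.sense()['eef_pos'],-np.array(c['R']).T@c['t'])
E
```

```text
time_s: 2.93
eef_pos: [462.8, -334.3, 269.9]
ee_rot: [0.0, 0.99, 0.14, 0.0]
force: [0.3, -0.5, 0.4]
grip_width: 0.994
grip_force: 0.0
[-8.31045169e-01  4.40084967e-01  1.40651816e+00  5.94822687e-05
  1.29365430e+00  4.59415174e-01] [ 462.78839445 -334.55049111  269.90523228] [ 540.88999339 -312.16846047  341.13998138]
```

View pics/w1.png

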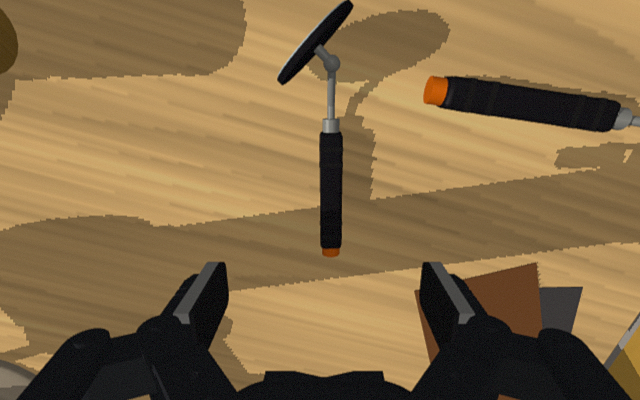

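The wrist view shows the handle's front at (331,131), its black end at (331,248), and the cap tip at (331,257). It is nearly aligned with the tool.

Run:
```python
from h import *
np.set_printoptions(precision=1,suppress=True)
c=ld('w1');f=atz(c,331,131,26);b=atz(c,331,248,26);k=atz(c,331,257,24)
print(f,b,k,np.linalg.norm(f-b),np.linalg.norm(f-k),np.degrees(np.arctan2(*(f-b)[1::-1])))
w=atz(c,320.5,190,26)-atz(c,342,190,26);print('width',np.linalg.norm(w))
x=(f-b)/np.linalg.norm(f-b);m=f-60*x;y=np.array([-x[1],x[0],0]);print('mid',m,'g20',m+20*x)
G=m+136*x+17*y+[0,0,16];print('glass pred px',proj(c,G),'top',proj(ld('top'),G),'scene',proj(ld('scene'),G))
```

```text
[ 503.8 -330.2   26. ] [ 388.9 -364.2   26. ] [ 377.8 -367.5   24. ] 119.88291226137213 131.42206283559557 16.468593045683946
width 20.998968014370003
mid [ 446.3 -347.3   26. ] g20 [ 465.5 -341.6   26. ]
glass pred px (np.float64(310.374102773103), np.float64(38.610346898951434)) top (np.float64(385.3790106300501), np.float64(176.6538508680652)) scene (np.float64(227.61963595653157), np.float64(248.1397935022603))
```

```bash
python3 -m creep '[[[0.12,-0.25,-1.5,0,0,0.1],[0.12,-0.25,-3,0,0,0.1],[0.12,-0.25,-4.5,0,0,0.1],[0.12,-0.25,-5.5,0,0,0.1],[0.12,-0.25,-6.5,0,0,0.1],[0.12,-0.25,-7,0,0,0.1],[0.12,-0.25,-7.4,0,0,0.1],[0.12,-0.25,-7.68,0,0,0.1],[0.12,-0.25,-7.68,0,0,0.1],[0.12,-0.25,-7.68,0,0,0.1]]]' && python3 -m creep '[[[0,0,0,0,0,0],[0,0,0,0,0,0],[0,0,0,0,0,0],[0,0,0,0,0,0],[0,0,0,0,0,0],[0,0,0,0,0,0],[0,0,0,0,0,0],[0,0,0,0,0,0],[0,0,0,0,0,0],[0,0,0,0,0,0]]]' 0 60
```

```text
time_s: 3.82
eef_pos: [465.9, -342.3, 77.8]
ee_rot: [0.001, 0.99, 0.143, 0.0]
force: [0.3, -1.0, 0.8]
grip_width: 1.0
grip_force: 0.0
time_s: 4.65
eef_pos: [465.7, -342.2, 77.3]
ee_rot: [0.0, 0.99, 0.143, 0.0]
force: [-0.2, 1.4, 4.7]
grip_width: 0.241
grip_force: 59.4
```

```bash
python3 -m creep '[[[0,0,0.5,0,0,0],[0,0,1.5,0,0,0],[0,0,2.5,0,0,0],[0,0,3.5,0,0,0],[0,0,4.5,0,0,0],[0,0,5.5,0,0,0],[0,0,6.5,0,0,0],[0,0,7.5,0,0,0],[0,0,8,0,0,0],[0,0,8,0,0,0],[0,0,8,0,0,0],[0,0,8,0,0,0]]]' 0 60
python3 - <<'E'
from h import *
c=cap('wrist','w2');s=cap('scene','s2')
i=c['image'][:,:,::-1][:300,120:520]; j=cv2.resize(s['image'][140:240,190:323][:,:,::-1],(400,300),interpolation=cv2.INTER_CUBIC)
cv2.imwrite('pics/c2.png',np.hstack([i,j]));q=ctrl.sense();print(q['eef_pos'],q['ee_rot'])
E
```

```text
time_s: 5.65
eef_pos: [465.2, -341.7, 275.6]
ee_rot: [-0.001, 0.99, 0.143, -0.001]
force: [0.0, -0.8, -1.9]
grip_width: 0.246
grip_force: 59.0
[ 465.28501758 -341.76854754  275.48684519] [-1.13094262e-03  9.89697563e-01  1.43167339e-01 -7.53693503e-04]
```

View pics/c2.png

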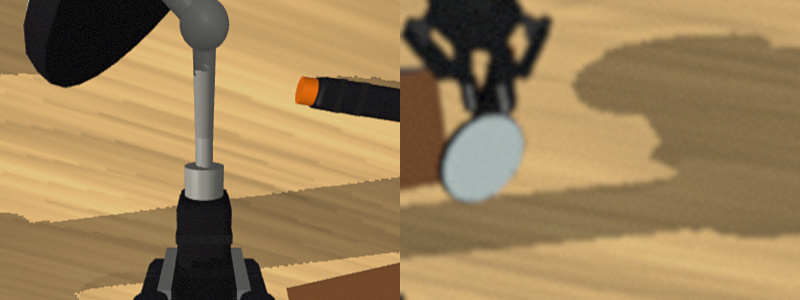

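```bash
cat > goal.py <<'E'
from h import *
from scipy.spatial.transform import Rotation as Ro
np.set_printoptions(precision=2,suppress=True)
rq=lambda q:Ro.from_quat([q[1],q[2],q[3],q[0]])
Rz=Ro.from_euler('z',16.45,degrees=True).as_matrix()
Rg=rq([0,.9898,.143,0]).as_matrix(); pg=np.array([465.7,-342.2,77.3])
B=Rg.T@Rz; h=Rg.T@(np.array([446.3,-347.3,13])-pg)   # handle in tool
gl=np.array([136,17,29.])
F=np.array([637,147,130.]);L=np.array([456,384,303.]);A0=np.array([450,167,130.])
def aim():
    a=(A0-F)/np.linalg.norm(A0-F);b=(L-F)/np.linalg.norm(L-F);n=a+b;return n/np.linalg.norm(n)
def target(psi):
    n=aim();hh=np.cross(n,[0,0,1]);hh/=np.linalg.norm(hh);u0=np.cross(hh,n)
    c,s=np.cos(np.radians(psi)),np.sin(np.radians(psi));u=c*u0+s*hh;m=np.cross(n,u)
    RH=np.column_stack([(n+m)/2**.5,(n-m)/2**.5,u]);RT=RH@B.T
    p=F-RT@(h+B@gl);return p,RT,RH
def glass(p,R): 
    G=p+R@(h+B@gl); n=R@B@np.array([1,1,0])/2**.5; return G,n
E
python3 - <<'E'
from goal import *
s=ctrl.sense();p=s['eef_pos'];R=rq(s['ee_rot']).as_matrix()
G,n=glass(p,R);print('glass now',G,n,'pred scene px',proj(ld('s2'),G),'obs 217.3 192.7; front top',proj(ld('w2'),p+R@(h+B@np.array([60,0,13]))))
print('aim n',aim(),F+200*aim())
for psi in(-20,-10,0,10):
    pt,RT,RH=target(psi);d=Ro.from_matrix(RT@R.T).as_rotvec(degrees=True)
    back=F-RH@gl+RH@np.array([-75,0,-13]);print(psi,'tcp',pt,'r',np.hypot(*pt[:2]),'shift',(pt-p)/25,'turn',d/5,'up',-RT[:,2],'back z',back,'tip',pt+73*RT[:,2])
E
```

```text
glass now [ 571.42 -291.94  240.09] [0.48 0.88 0.  ] pred scene px (np.float64(217.30591479461404), np.float64(192.85301450483928)) obs 217.3 192.7; front top (np.float64(321.30388060257), np.float64(197.81400978429292))
aim n [-0.85  0.44  0.28] [466.87 235.88 186.19]
-20 tcp [683.82  35.19 112.48] r 684.7206501276444 shift [ 8.74 15.08 -6.52] turn [ 4.69 -3.19 17.28] up [ 0.08 -0.43  0.9 ] back z [699.59 -14.93   1.8 ] tip [678.3   66.24  46.64]
-10 tcp [688.43  35.95 125.24] r 689.3652111799056 shift [ 8.93 15.11 -6.01] turn [ 4.09 -1.09 17.72] up [ 0.16 -0.28  0.95] back z [698.73 -29.44  22.15] tip [676.4   56.53  56.25]
0 tcp [693.92  38.8  137.35] r 695.0011455736595 shift [ 9.15 15.22 -5.53] turn [ 3.47  1.02 18.05] up [ 0.25 -0.13  0.96] back z [700.16 -40.77  44.4 ] tip [675.74  48.3   67.29]
10 tcp [700.12  43.67 148.42] r 701.4789222298491 shift [ 9.39 15.42 -5.08] turn [ 2.83  3.14 18.29] up [0.33 0.03 0.95] back z [703.84 -48.57  67.87] tip [676.35  41.79  79.43]
```

```bash
python3 -m creep '[[[0.3,0.5,0,0.1,0,0.6],[0.8,1.3,0,0.3,0,1.6],[1.3,2.2,0,0.55,0,2.6],[1.9,3.1,0,0.8,0,3.7],[2.4,4,0,1,0,4.8],[3,5,0,1.25,0,5.9],[3.5,5.9,0,1.5,0,7],[4.1,6.8,0,1.7,0,8.1],[4.6,7.7,0,1.9,0,9.2],[5.2,8.7,0,2.2,0,10.3],[5.7,9.6,0,2.4,0,11.4],[6.3,10.5,0,2.65,0,12.5],[6.8,11.4,0,2.9,0,13.6],[7.3,12.3,0,3.1,0,14.6],[7.8,13.1,0,3.3,0,15.5],[8.3,13.9,0,3.5,0,16.4],[8.7,14.6,0,3.65,0,17.2],[8.95,15,0,3.75,0,17.7],[9.04,15.16,0,3.79,0,17.9],[9.04,15.16,0,3.79,0,17.9]]]' && python3 -m creep '[[[0,0,-0.3,0,0,0],[0,0,-0.9,0,0,0],[0,0,-1.6,0,0,0],[0,0,-2.3,0,0,0],[0,0,-3,0,0,0],[0,0,-3.7,0,0,0],[0,0,-4.4,0,0,0],[0,0,-5,0,0,0],[0,0,-5.5,0,0,0],[0,0,-5.77,0,0,0],[0,0,-5.77,0,0,0],[0,0,-5.77,0,0,0],[0,0,-5.77,0,0,0]]]'
python3 - <<'E'
from goal import *
c=cap('scene','s3');cap('top','t3');cap('wrist','w3')
s=ctrl.sense();p=s['eef_pos'];R=rq(s['ee_rot']).as_matrix()
G,n=glass(p,R);print(s['joints'],s['grip_width'],s['grip_force'],'glass',G,G-F,n,'aim in-plane err',np.cross(n,F+200*aim()-G))
print(proj(c,G))
z=lambda f,x,y:cv2.resize(cv2.imread(f'pics/{f}.png')[y:y+150,x:x+200],(400,300),interpolation=cv2.INTER_CUBIC)
w=cv2.resize(cv2.imread('pics/w3.png'),(400,250));w=cv2.copyMakeBorder(w,0,50,0,0,0)
cv2.imwrite('pics/c3.png',np.vstack([np.hstack([z('s3',340,180),z('t3',180,100)]),np.hstack([w,w*0])]))
E
```

```text
time_s: 7.42
eef_pos: [691.7, 37.7, 275.5]
ee_rot: [-0.148, 0.59, 0.794, 0.021]
force: [0.3, 0.6, -1.3]
grip_width: 0.243
grip_force: 59.0
time_s: 8.5
eef_pos: [691.9, 36.8, 133.8]
ee_rot: [-0.146, 0.591, 0.793, 0.022]
force: [-0.2, -0.5, -0.7]
grip_width: 0.242
grip_force: 59.0
[-0.16  0.93  0.94  0.17  1.51 -0.48] 0.23944092144014736 58.95777404308319 glass [637.73 146.82 132.05] [ 0.73 -0.18  2.05] [-0.85  0.44  0.28] aim in-plane err [-0.87 -1.76  0.14]
(np.float64(383.16964410521945), np.float64(277.3598685114177))
```

View pics/c3.png

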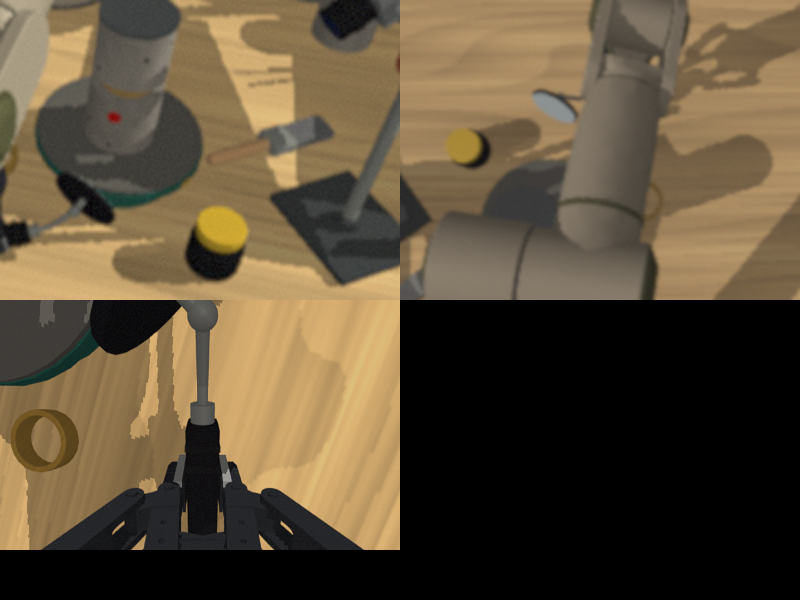

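The glass sits within about 2 mm of my estimated focus and is aimed as planned. In the scene crop the shell centre is at about (382,279), against a predicted (383,277). Nothing is touching. I'll hold it here and hand in.

```bash
python3 -m creep '[[[0,0,0,0,0,0],[0,0,0,0,0,0],[0,0,0,0,0,0],[0,0,0,0,0,0],[0,0,0,0,0,0],[0,0,0,0,0,0],[0,0,0,0,0,0],[0,0,0,0,0,0],[0,0,0,0,0,0],[0,0,0,0,0,0],[0,0,0,0,0,0],[0,0,0,0,0,0],[0,0,0,0,0,0],[0,0,0,0,0,0],[0,0,0,0,0,0],[0,0,0,0,0,0],[0,0,0,0,0,0],[0,0,0,0,0,0],[0,0,0,0,0,0],[0,0,0,0,0,0]]]' && python3 -m creep '[[[0,0,0,0,0,0],[0,0,0,0,0,0],[0,0,0,0,0,0],[0,0,0,0,0,0],[0,0,0,0,0,0],[0,0,0,0,0,0],[0,0,0,0,0,0],[0,0,0,0,0,0],[0,0,0,0,0,0],[0,0,0,0,0,0],[0,0,0,0,0,0],[0,0,0,0,0,0]]]'
python3 -c "
from goal import *
s=ctrl.sense();G,n=glass(s['eef_pos'],rq(s['ee_rot']).as_matrix());print(G-F,np.cross(n,F+200*aim()-G));print(ctrl.finish_job())"
```

```text
time_s: 10.32
eef_pos: [691.5, 36.9, 132.6]
ee_rot: [-0.147, 0.59, 0.793, 0.021]
force: [-0.2, -0.5, -1.5]
grip_width: 0.243
grip_force: 59.0
time_s: 11.32
eef_pos: [691.6, 36.9, 132.7]
ee_rot: [-0.147, 0.59, 0.793, 0.021]
force: [0.3, 0.2, -0.8]
grip_width: 0.243
grip_force: 59.0
[ 0.5  -0.18  1.28] [-0.64 -1.27  0.06]
the job is handed in; nothing more can be done
None
```

I handed the job in with the smaller mirror held still in the air, the middle of its glass about 1.4 mm from my estimate of the camera's focus and facing within about 1.5 mm of the aim point; no verdict came back, and I had no view through the bench camera to see the reflection itself.

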